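Find the cup that nests in the keyed holder

ROBOT

A 6-joint arm with a two-finger parallel gripper is mounted at the origin on a cart in front of the work surface, level with it; the furniture and walls round the work are solid. World frame = base frame: x ahead of the robot, y to its left, z up, the work surface at z = 0. Lengths are in m, angles in rad, forces in N, time in s.
With the tool pointing down it reaches from about 0.375 to 0.925 m from the base axis. Payload 5.7 kg.
Tool frame: the origin (TCP) lies midway between the tips of the shut fingers; the grasp point (between the pads) lies 19 mm behind it; y points along the fingers, z is the direction in which the jaws open and shut, and the axes are right-handed (so a half turn about y gives the same grasp; the last joint's range is limited). The gripper opens to 88 mm and grips with 3 to 60 N. Pads are 20 mm wide; open, the fingers measure 115 mm over their backs; the gripper's body (75 mm by 178 mm) begins 61 mm behind the grasp point.
Start: joints at [-1.293, 0.359, 1.51, -0, 1.272, -0.115], TCP at [0.23, -0.554, 0.223] pointing down, gripper open.
Joint ranges: [-2.97, 2.97], [-1.01, 2.36], [0.21, 2.38], [-0.96, 4.11], [0.2, 2.71], [-2.98, 2.98]. Speed limits (rad/s): [2.39, 2.39, 3.14, 3.14, 3.14, 3.14].

INTERFACE

Orientations are given as a unit quaternion [x, y, z, w].
In Python, from bench import status, imaging, sign_off gives the robot as it stands.
- The arm moves only by the shell command python3 -m creep 'ROWS' [FORCE]. ROWS is JSON, one flat list of numbers, 7 for each row, row after row: the shift along the tool's x, y, z in m, then the turn, a rotation vector about the tool's x, y, z in degrees, then the closure in counts, from 0 (fully open) to 255 (shut). A call has exactly 5 rows; each row is the pose to reach, as a shift and turn from the pose commanded when the call began, along the tool's axes at that moment; what a row does not reach only later rows make up. A row lasts 1/8 s, in which the tool goes at most 62.5 mm and 10.7 degrees, less where a joint would pass 70% of its speed; a pose out of reach is approached as far as the arm can. A call with a gripper value outside its range is refused whole. The fingers move at their own pace and stop on an object; FORCE is the grip in N (left out, the last holds). Time passes only in rows, so rows that repeat a pose let the fingers close, or fill a call up. It gives the time, the measured TCP pose, the force and the opening at its end, in the units of the state.
- status.state(): the state, without advancing time (a new reading comes with each control period).
- imaging.read_camera(name): name is "side" or "top" or "wrist"; returns the picture (384x512x3 uint8, blue, green, red); there is no depth.
- imaging.camera_model(name): a dict with "fx", "fy", "cx", "cy" (pixels), "world_to_cam" (4x4, takes a point from world to camera coordinates). Camera axes: x right, y up, looking along -z (the intrinsics and any distortion apply to the point x, -y, -z); pixel columns grow to the right and rows downward; lengths in m; the calibration is good to about 2 mm. A picture is of the moment at which its call begins: read the wrist's pose just before it. camera_model takes no time and is no camera call; for the wrist camera it gives the pose at the moment of the call.
- sign_off(): hands the job in, once; it reports no verdict.
The state is a dict: "time": time; "joint_pos": joint angles; "qvel": joint speeds; "effort": joint torques, N m; "ee_pos": TCP position; "tool_rot": TCP orientation; "force": force on the tool from outside, world axes, zero at the start; "moment": the same for the moment, N m; "gripper_width": finger opening in m.
Only numpy, scipy, OpenCV 4.12 (cv2) and the standard library are available. Lean on these libraries where they do the work, as an engineer would, in place of code of your own. Each camera call takes 0.05 s, during which the arm holds its last target. There are 200 camera calls.

TASK

Only one of the three blue cups belongs to the grey holder, and they look alike: try them in the holder until you find the one that nests fully home, resting flat on the holder's floor, and leave it there. Stand the other two upright in the white return tray. Keep every cup upright and leave everything else on the bench where it is.

Things in the scene. Friction and masses are not known exactly. Their poses are not given: they have to be found in the camera images.
- holder: fixed cup holder: dark base plate 92 mm square, 6 mm thick, and on it a round grey collar, open at the top, 79 mm across outside, its top 50 mm above the table; inside it tapers from 61 mm across at the mouth to 52 mm at the floor. A brass boss, 24 mm across and 12 mm high, stands at the centre of the floor. Origin: centre of the plate's underside, on the table; z up.
- holder_floor (a point): centre of the holder's inside floor, 6 mm above the table (inside the boss's foot). The right cup sinks until its underside rests at this height, about 44 mm inside the collar. A wrong cup is stopped by the boss, stands 8 to 12 mm higher and rocks when let go. Hold a cup round the outside above its lowest 44 mm to keep fingers clear of the collar.
- cup_a: one of three identical-looking open blue cups, standing upright; round, 95 mm tall, tapering from 48 mm across at the foot to 56 mm 88 mm up, then a 58 mm rim bead; wall 3 mm, inner floor 20 mm up; about 0.1 kg. Only one cup has an underside hollowed deep enough for the holder's boss; which is not told and cannot be seen from above. Origin: centre of the underside, z up.
- cup_b: one of three identical-looking open blue cups, standing upright; round, 95 mm tall, tapering from 48 mm across at the foot to 56 mm 88 mm up, then a 58 mm rim bead; wall 3 mm, inner floor 20 mm up; about 0.1 kg. Only one cup has an underside hollowed deep enough for the holder's boss; which is not told and cannot be seen from above. Origin: centre of the underside, z up.
- cup_c: one of three identical-looking open blue cups, standing upright; round, 95 mm tall, tapering from 48 mm across at the foot to 56 mm 88 mm up, then a 58 mm rim bead; wall 3 mm, inner floor 20 mm up; about 0.1 kg. Only one cup has an underside hollowed deep enough for the holder's boss; which is not told and cannot be seen from above. Origin: centre of the underside, z up.
- tray: fixed white return tray, open at the top, 130 mm (its x) by 210 mm (its y) outside, 26 mm high, walls 4 mm, floor 4 mm thick; it has a small grip ledge at each y end. Origin: centre of its underside, on the table; z up. There is room for two cups side by side along its y axis, for instance 50 mm either side of the centre.
- timer: white bench timer, 72x62x18 mm; bystander, not part of the job; leave it where it is. Origin: centre of its underside.
- marker: marker pen with a black cap lying down, 137 mm long, 14 mm high; bystander, not part of the job; leave it where it is. Origin: centre of its underside.
- tweezers: steel tweezers lying flat, 122 mm long, 4 mm high; bystander, not part of the job; leave it where it is. Origin: centre of its underside.

How it is judged:
At the end, for the whole second after the job is handed in: One cup is nested: upright within 0.08 rad, within 5 mm of the holder's axis, underside within 3.5 mm of the holder's floor. The two others stand inside the tray on its floor, upright within 0.08 rad, underside at most 8 mm above the tray's underside. All cups at rest (((linear speed of each of cup_a, cup_b, cup_c below 0.02 m/s and horizontal distance between cup_a and holder below 0.005 m and z of cup_a in the frame of holder below 0.0095 m and angle between each of cup_a, cup_b, cup_c's own z axis and vertical below 0.08 rad and x of cup_b in the frame of tray between -0.043 and 0.043 m and y of cup_b in the frame of tray between -0.083 and 0.083 m and z of each of cup_b, cup_c in the frame of tray below 0.008 m and x of cup_c in the frame of tray between -0.043 and 0.043 m and y of cup_c in the frame of tray between -0.083 and 0.083 m) or (linear speed of each of cup_b, cup_a, cup_c below 0.02 m/s and horizontal distance between cup_b and holder below 0.005 m and z of cup_b in the frame of holder below 0.0095 m and angle between each of cup_b, cup_a, cup_c's own z axis and vertical below 0.08 rad and x of cup_a in the frame of tray between -0.043 and 0.043 m and y of cup_a in the frame of tray between -0.083 and 0.083 m and z of each of cup_a, cup_c in the frame of tray below 0.008 m and x of cup_c in the frame of tray between -0.043 and 0.043 m and y of cup_c in the frame of tray between -0.083 and 0.083 m) or (linear speed of each of cup_c, cup_a, cup_b below 0.02 m/s and horizontal distance between cup_c and holder below 0.005 m and z of cup_c in the frame of holder below 0.0095 m and angle between each of cup_c, cup_a, cup_b's own z axis and vertical below 0.08 rad and x of cup_a in the frame of tray between -0.043 and 0.043 m and y of cup_a in the frame of tray between -0.083 and 0.083 m and z of each of cup_a, cup_b in the frame of tray below 0.008 m and x of cup_b in the frame of tray between -0.043 and 0.043 m and y of cup_b in the frame of tray between -0.083 and 0.083 m))); the robot touches nothing.
It fails at once if a cup tipped by more than 50 degrees (angle between any of cup_a, cup_b, cup_c's own z axis and vertical above 0.87 rad).
It fails at once if a bystander (timer, marker, tweezers) moved by more than 3 cm (distance of any of timer, marker, tweezers from where it was at the start of the episode above 0.03 m).
It also fails if it takes over 67 s, if anything falls off the work surface, if the arm or the gripper's body presses on something with over 40 N, if the wrist force passes 120 N, or if a joint passes its speed limit or range.

## Working session

There is one attempt and no reset: what is moved stays moved. The work goes in short steps, Python scripts to look and compute and a shell command to move; the robot and the scene stay as the last step left them, time stands still between calls to the robot, and variables do not carry over. Pictures are saved under pics/ and viewed, about 8 in all and at most 12, crops included, and the job is handed in when it is done.

```bash
ls; mkdir -p pics
python3 - <<'E'
from bench import status, imaging
import cv2, numpy as np
s=status.state(); print({k:np.round(v,4).tolist() for k,v in s.items()})
a=imaging.read_camera("top"); b=imaging.read_camera("side")
cv2.imwrite("pics/top0.png",a); cv2.imwrite("pics/side0.png",b)
for n in("top","side","wrist"):
    m=imaging.camera_model(n); print(n,{k:np.round(v,4).tolist() for k,v in m.items()})
E
```

```text
pics
{'time': 0.0, 'joint_pos': [-1.2931, 0.3594, 1.5114, -0.0, 1.2725, -0.1151], 'qvel': [-0.0009, -0.0005, -0.0012, -0.0025, -0.0007, -0.0005], 'effort': [-0.002, -51.5382, -27.0734, 0.0673, 0.0352, -0.0001], 'ee_pos': [0.2295, -0.5536, 0.2218], 'tool_rot': [-0.138, 0.6941, -0.6929, 0.1379], 'force': [0.8444, -0.061, 0.3125], 'moment': [-0.0266, 0.0173, 0.0141], 'gripper_width': 0.0876}
top {'fx': 355.615, 'fy': 355.615, 'cx': 255.4946, 'cy': 185.8778, 'world_to_cam': [[-0.014, -0.9996, 0.0243, 0.0262], [0.9985, -0.0127, 0.0531, -0.5336], [-0.0528, 0.025, 0.9983, -1.0633], [0.0, 0.0, 0.0, 1.0]]}
side {'fx': 360.467, 'fy': 360.467, 'cx': 250.6403, 'cy': 191.6335, 'world_to_cam': [[-0.8807, -0.4736, -0.0026, 0.5006], [0.2181, -0.4105, 0.8854, -0.1282], [-0.4204, 0.7792, 0.4649, -0.7732], [0.0, 0.0, 0.0, 1.0]]}
wrist {'fx': 280.3634, 'fy': 280.3634, 'cx': 256.9899, 'cy': 186.8611, 'world_to_cam': [[0.3832, -0.9237, -0.0019, -0.5985], [0.8821, 0.3666, -0.2958, 0.0364], [0.274, 0.1116, 0.9552, -0.3901], [0.0, 0.0, 0.0, 1.0]]}
```

View pics/top0.png

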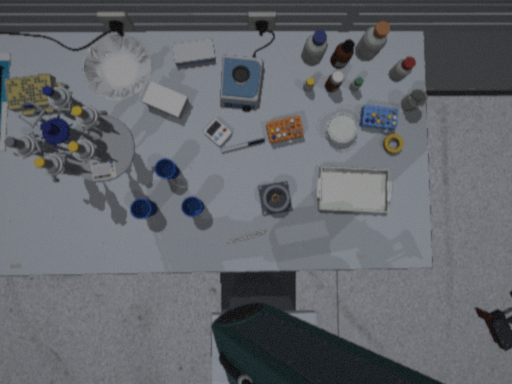

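View pics/side0.png

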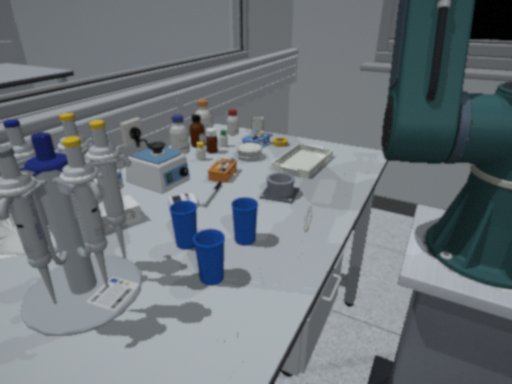

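The top view has cups at about (166,169), (143,208) and (193,207). The holder is at (275,197), the tray at (353,191), the timer at (218,131), the marker at (242,146) and the tweezers at (247,237). The pipette stand is left of the cups. Next I'll fit the cups, holder and tray.

```bash
cat > h.py <<'E'
from bench import status, imaging
import cv2, numpy as np
from scipy.optimize import minimize
from scipy.spatial.transform import Rotation as R
def proj(m,P):
    P=np.atleast_2d(P); c=P@m["world_to_cam"][:3,:3].T+m["world_to_cam"][:3,3]
    return np.c_[m["cx"]+m["fx"]*c[:,0]/-c[:,2], m["cy"]-m["fy"]*c[:,1]/-c[:,2]]
def back(m,uv,z):
    W=np.array(m["world_to_cam"]); Rm=W[:3,:3]; o=-Rm.T@W[:3,3]
    d=Rm.T@np.array([(uv[0]-m["cx"])/m["fx"],-(uv[1]-m["cy"])/m["fy"],-1.])
    return o+d*(z-o[2])/d[2]
def model(n):
    m=imaging.camera_model(n); m["world_to_cam"]=np.array(m["world_to_cam"]); return m
t=np.linspace(0,2*np.pi,48,endpoint=False)
def circ(x,y,z,r): return np.c_[x+r*np.cos(t),y+r*np.sin(t),0*t+z]
def cuphull(m,x,y,z=0):
    P=np.r_[circ(x,y,z+.001,.024),circ(x,y,z+.088,.028),circ(x,y,z+.089,.029),circ(x,y,z+.095,.029)]
    return cv2.convexHull(proj(m,P).astype(np.float32))
def mask(img):
    h=cv2.cvtColor(img,cv2.COLOR_BGR2HSV)
    return ((h[...,0]>100)&(h[...,0]<130)&(h[...,1]>150)&(h[...,2]>40)).astype(np.uint8)
def rect(x,y,a,w,h,z):
    P=np.array([[-w,-h],[w,-h],[w,h],[-w,h]])/2; c,s=np.cos(a),np.sin(a)
    return np.c_[P@np.array([[c,s],[-s,c]])+[x,y],np.full(4,z)]
def blobs(img,amin=40):
    n,l,st,ce=cv2.connectedComponentsWithStats(mask(img)); 
    return [(st[i,4],ce[i].round(1).tolist(),l==i) for i in range(1,n) if st[i,4]>amin]
E
python3 - <<'E'
from h import *
for n,f in(("top","pics/top0.png"),("side","pics/side0.png")):
    im=cv2.imread(f); m=model(n)
    for a,c,_ in blobs(im):
        # fit xy so predicted hull centroid = blob centroid
        def e(p):
            M=cv2.moments(cuphull(m,*p)); return (M["m10"]/M["m00"]-c[0])**2+(M["m01"]/M["m00"]-c[1])**2
        x0=back(m,c,.05)[:2]; r=minimize(e,x0,method="Nelder-Mead",options=dict(xatol=1e-5,fatol=1e-5))
        print(n,a,cv2.contourArea(cuphull(m,*r.x)).__round__(),c,r.x.round(4))
m=model("top"); print("holder guess",back(m,(275,196),.05),"tray",back(m,(353,191),.02))
im=cv2.imread("pics/top0.png"); 
cv2.imwrite("pics/crop1.png",cv2.resize(im[150:230,240:400],None,fx=5,fy=5,interpolation=cv2.INTER_CUBIC))
E
```

```text
top 55 642 [47.3, 90.5] [0.8162 0.6203]
top 392 610 [55.5, 130.8] [0.6977 0.5945]
top 309 418 [166.3, 169.0] [0.5825 0.2749]
top 342 452 [142.5, 208.2] [0.4716 0.3428]
top 268 371 [192.5, 206.6] [0.4741 0.1993]
side 69 412 [11.1, 123.1] [1.6475 0.0075]
side 904 641 [44.5, 155.4] [1.2124 0.1656]
side 921 1130 [244.5, 220.1] [0.4738 0.204 ]
side 2275 1377 [198.9, 241.8] [0.5141 0.3176]
holder guess [ 0.50158316 -0.03667022  0.05      ] tray [ 0.51426189 -0.27597759  0.02      ]
```

View pics/crop1.png

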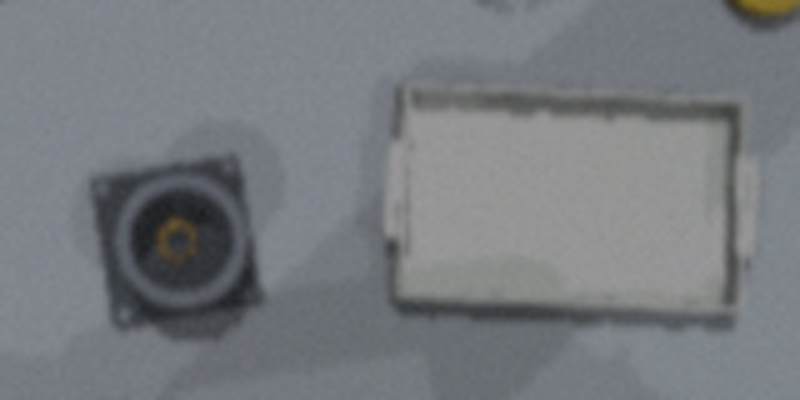

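The crop shows the collar's outer ring centred at crop (183,240). The tray's rim corners are at about (400,85), (745,102), (735,318) and (393,303). I'll refine the fits and get the tool axes.

```bash
cat >> h.py <<'E'
def pose():
    s=status.state(); return np.array(s["ee_pos"]),R.from_quat(s["tool_rot"]),s
def fitcup(m,im,x0,z=0,off=(0,0),smin=90,bd=45):
    h=cv2.cvtColor(im,cv2.COLOR_BGR2HSV); M=((h[...,0]>100)&(h[...,0]<130)&(h[...,1]>smin)&(h[...,2]>25)).astype(np.uint8)
    def cost(p):
        H=cuphull(m,*p,z); c=H.mean(0)[0].astype(int); w=bd
        y0,x0_=max(c[1]-w,0),max(c[0]-w,0); sub=cv2.resize(M[y0:y0+2*w,x0_:x0_+2*w],None,fx=4,fy=4,interpolation=cv2.INTER_NEAREST)
        q=np.zeros_like(sub); cv2.fillPoly(q,[np.int32(((H-[x0_,y0]+.5)*4).round())],1)
        return 1-(q&sub).sum()/(q.sum()+1e-9-0)+.7*((1-q)&cv2.dilate(q,np.ones((25,25)))&sub).sum()/q.sum()
    best=minimize(cost,x0,method="Nelder-Mead",options=dict(initial_simplex=[x0,np.add(x0,[.012,0]),np.add(x0,[0,.012])],xatol=2e-4,fatol=1e-4))
    return best.x,best.fun
E
python3 - <<'E'
from h import *
p,r,s=pose(); print(p,r.as_matrix().round(3).tolist())
for n in("top","side"):
    im=cv2.imread(f"pics/{n}0.png"); m=model(n)
    for x0 in((.58,.275),(.4716,.343),(.474,.2)):
        print(n,fitcup(m,im,x0))
m=model("top"); f=lambda u,v:((u+.5)/5-.5+240,(v+.5)/5-.5+150)
print("holder",back(m,f(182.5,240.5),.05), "sq",[back(m,f(*c),.006)[:2].round(4).tolist() for c in((92,180),(236,154),(262,300),(120,327))])
T=[back(m,f(*c),.026)[:2] for c in((400,85),(745,102),(735,318),(393,303))]
print("tray",np.mean(T,0),np.round(T,3).tolist()); print("stand",back(m,(100,148),0),back(m,(134,148),0))
E
```

```text
[ 0.2294988  -0.55372795  0.22190287] [[-0.924, -0.0, 0.383], [-0.383, 0.002, -0.924], [-0.0, -1.0, -0.002]]
top (array([0.58306004, 0.27496896]), np.float64(0.09701668882010132))
top (array([0.47280546, 0.34225254]), np.float64(0.07904085257561481))
top (array([0.47524696, 0.20167136]), np.float64(0.08831147268818099))
side (array([0.58226995, 0.27456205]), np.float64(0.12505509497328782))
side (array([0.47118836, 0.34388178]), np.float64(0.1096814718755441))
side (array([0.47489038, 0.20079728]), np.float64(0.10278161046420321))
holder [ 0.49656688 -0.03980965  0.05      ] sq [[0.535, 0.0112], [0.5499, -0.0771], [0.4605, -0.0914], [0.4454, -0.0045]]
tray [ 0.5172614  -0.27525126] [[0.589, -0.175], [0.576, -0.385], [0.446, -0.374], [0.458, -0.168]]
stand [0.65643246 0.49192007 0.        ] [0.65539213 0.38896236 0.        ]
```

Both cameras agree to about 1 mm. Holder is at about (0.497,-0.040), tray centre (0.517,-0.2755), cups C (0.475,0.201), A (0.583,0.275) and B (0.472,0.343). I'll keep the tool orientation fixed and translate over to cup C.

```bash
cat >> h.py <<'E'
def go(x,y,z):
    p,r,s=pose(); print("t",round(s["time"],2),"at",p.round(4),"F",np.round(s["force"],1),"w",round(s["gripper_width"],4),"shift to target (tool):",r.inv().apply(np.array([x,y,z])-p).round(4))
E
python3 -m creep '[-0.03,0,-0.027,0,0,0,0, -0.075,0,-0.07,0,0,0,0, -0.115,0,-0.105,0,0,0,0, -0.155,0,-0.14,0,0,0,0, -0.192,0,-0.177,0,0,0,0]' 20
python3 -m creep '[-0.04,0,-0.037,0,0,0,0, -0.08,0,-0.075,0,0,0,0, -0.12,0,-0.11,0,0,0,0, -0.16,0,-0.145,0,0,0,0, -0.192,0,-0.177,0,0,0,0]'
python3 -m creep '[-0.025,0,-0.05,0,0,0,0, -0.053,0.005,-0.105,0,0,0,0, -0.08,0.01,-0.158,0,0,0,0, -0.106,0.015,-0.208,0,0,0,0, -0.13,0.02,-0.25,0,0,0,0]'
python3 -c "
from h import *
go(.475,.201,.055); w=imaging.read_camera('wrist'); cv2.imwrite('pics/w1.png',w)"
```

```text
time: 0.72
ee_pos: [0.3397, -0.3156, 0.2225]
tool_rot: [-0.138, 0.694, -0.693, 0.138]
force: [-0.2, 0.3, 1.2]
gripper_width: 0.0881
time: 1.35
ee_pos: [0.4494, -0.0784, 0.2226]
tool_rot: [-0.138, 0.694, -0.693, 0.138]
force: [1.5, -0.4, 0.7]
gripper_width: 0.0882
time: 1.98
ee_pos: [0.4728, 0.2026, 0.2023]
tool_rot: [-0.138, 0.693, -0.693, 0.138]
force: [0.3, -0.1, 0.3]
gripper_width: 0.0876
t 1.98 at [0.4728 0.2026 0.2023] F [ 0.3 -0.1  0.3] w 0.0876 shift to target (tool): [-0.0014  0.1473  0.0023]
```

View pics/w1.png

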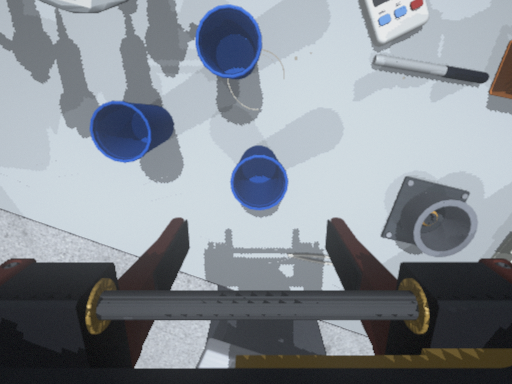

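The wrist view has cup C at (259,180) centred between the fingers, A at (230,40) and B at (130,130). The collar's top ring is centred at about (444,228).

Run:
```python
from h import *
im=cv2.imread("pics/w1.png"); m=model("wrist")
for x0 in((.58,.275),(.472,.343),(.475,.201)): print(fitcup(m,im,x0,smin=120,bd=70))
print("holder",back(m,(444.5,228.5),.05))
```

```text
(array([0.58199239, 0.28055135]), np.float64(0.12672161823609898))
(array([0.47184666, 0.34710297]), np.float64(0.19712891406756372))
(array([0.47631501, 0.20714031]), np.float64(0.14664269623983822))
holder [ 0.49794349 -0.02882161  0.05      ]
```

The wrist picture may have been taken while the arm was still settling, so I'll retake it at rest.

Run:
```python
from h import *
go(.475,.201,.055)
for k in range(2):
    m=model("wrist"); im=imaging.read_camera("wrist")
    print([np.r_[fitcup(m,im,x0,smin=120,bd=70)].round(4).tolist() for x0 in((.58,.275),(.472,.343),(.475,.201))])
cv2.imwrite("pics/w2.png",im)
# collar ring check
g=cv2.cvtColor(im,cv2.COLOR_BGR2GRAY)
best=min((( -sum(cv2.mean(cv2.Sobel(g[150:300,350:],cv2.CV_64F,1,0)**2+cv2.Sobel(g[150:300,350:],cv2.CV_64F,0,1)**2,mask=cv2.polylines(np.zeros((150,162),np.uint8),[np.int32((proj(m,circ(x,y,.05,rr))-[350,150]).round())],True,1,1))[0] for rr in(.0395,.0305))),x,y) for x in np.arange(.485,.51,.001) for y in np.arange(-.055,-.02,.001))
print("collar",best); go(.475,.201,.055)
v=im.copy()
for x,y,c in((.497,-.04,(0,0,255)),(best[1],best[2],(0,255,0))): 
    for rr in(.0395,.0305): cv2.polylines(v,[np.int32(proj(m,circ(x,y,.05,rr)).round())],True,c,1)
cv2.polylines(v,[np.int32(cuphull(m,.475,.201).round())],True,(0,0,255),1)
cv2.imwrite("pics/w3.png",cv2.resize(v[100:290,200:],None,fx=2.5,fy=2.5))
```

```text
t 2.02 at [0.4736 0.2074 0.2019] F [ 1.2  4.6 -0.6] w 0.0877 shift to target (tool): [0.0014 0.1469 0.007 ]
[[0.5811, 0.2753, 0.1887], [0.4711, 0.3418, 0.2161], [0.4749, 0.2027, 0.1445]]
[[0.5813, 0.2752, 0.1333], [0.4705, 0.3428, 0.2057], [0.475, 0.2025, 0.1447]]
collar (-73416.64904163912, np.float64(0.497), np.float64(-0.03599999999999998))
t 2.12 at [0.4728 0.2023 0.2021] F [-0.5 -1.1 -0.5] w 0.0882 shift to target (tool): [-0.0016  0.1471  0.0021]
```

View pics/w3.png

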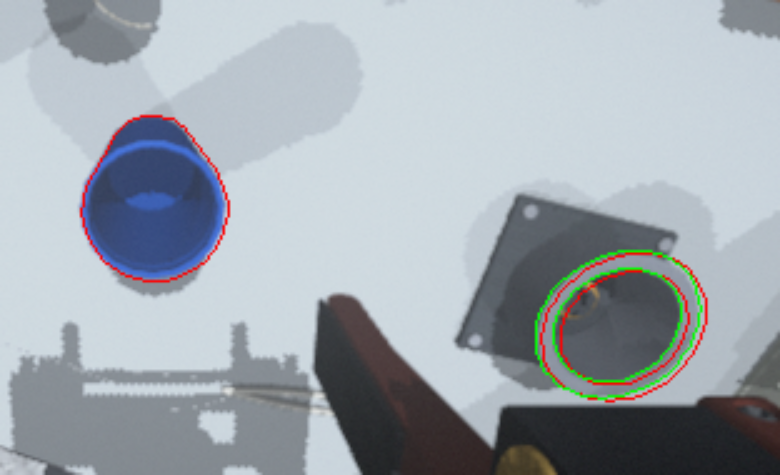

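At rest, all views agree to 1–2 mm: cup C is at (0.475,0.202) and the holder's y is between -0.036 and -0.040. Descending to grip C.

```bash
python3 -m creep '[-0.001,0.035,0.002,0,0,0,0, -0.0015,0.075,0.002,0,0,0,0, -0.0015,0.11,0.002,0,0,0,0, -0.0015,0.135,0.002,0,0,0,0, -0.0015,0.147,0.002,0,0,0,0]' 20 | tr '\n' ' '; echo
python3 -m creep '[0,0,0,0,0,0,110, 0,0,0,0,0,0,180, 0,0,0,0,0,0,255, 0,0,0,0,0,0,255, 0,0,0,0,0,0,255]' 20
python3 -c "
from h import *
go(.497,-.038,.17)"
```

```text
time: 2.75 ee_pos: [0.4744, 0.1977, 0.0545] tool_rot: [0.139, -0.693, 0.694, -0.137] force: [0.9, 0.4, 0.2] gripper_width: 0.0878 
time: 3.38
ee_pos: [0.4761, 0.1994, 0.0563]
tool_rot: [-0.138, 0.694, -0.693, 0.139]
force: [0.5, -0.5, 4.6]
gripper_width: 0.058
t 3.38 at [0.4761 0.1994 0.0563] F [ 0.5 -0.5  4.6] w 0.058 shift to target (tool): [ 0.0714 -0.1137  0.2274]
```

```bash
python3 -m creep '[0,-0.005,0,0,0,0,255, 0,-0.02,0,0,0,0,255, 0,-0.04,0,0,0,0,255, 0,-0.05,0,0,0,0,255, 0,-0.05,0,0,0,0,255]' 20
python3 -c "
from h import *
go(.497,-.038,.17); cv2.imwrite('pics/s1.png',cv2.resize(imaging.read_camera('side')[120:300,130:330],None,fx=3,fy=3)); cv2.imwrite('pics/w4.png',imaging.read_camera('wrist'));go(.497,-.038,.17)"
```

```text
time: 4.0
ee_pos: [0.4761, 0.1994, 0.1067]
tool_rot: [-0.137, 0.694, -0.693, 0.139]
force: [-0.5, -0.7, -2.1]
gripper_width: 0.0583
t 4.0 at [0.4761 0.1994 0.1067] F [-0.5 -0.7 -2.1] w 0.0583 shift to target (tool): [ 0.0715 -0.0634  0.2273]
t 4.1 at [0.4751 0.1991 0.1056] F [-0.7 -0.3 -1.2] w 0.058 shift to target (tool): [ 0.0706 -0.0644  0.2274]
```

View pics/s1.png

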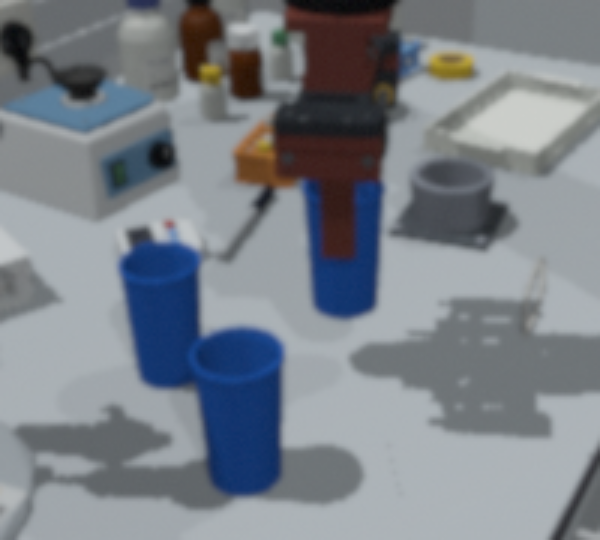

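The cup is held upright, clear of the table, gripped around the rim bead. Carrying it over the holder.

```bash
python3 -m creep '[0.005,-0.015,0.015,0,0,0,255, 0.018,-0.03,0.055,0,0,0,255, 0.033,-0.04,0.105,0,0,0,255, 0.048,-0.04,0.155,0,0,0,255, 0.06,-0.04,0.195,0,0,0,255]' | tr '\n' ' '
python3 -m creep '[0.008,0,0.023,0,0,0,255, 0.0105,0,0.031,0,0,0,255, 0.0105,0,0.031,0,0,0,255, 0.0105,0,0.031,0,0,0,255, 0.0105,0,0.031,0,0,0,255]'| tr '\n' ' '
python3 -c "
from h import *
go(.497,-.038,.115); m=model('wrist'); im=imaging.read_camera('wrist')
cv2.polylines(im,[np.int32(proj(m,circ(.497,-.038,.05,r)).round()) for r in (.0395,.0305)],True,(0,0,255),1)
p=pose()[0]; cv2.polylines(im,[np.int32(proj(m,circ(p[0],p[1],p[2]-.055+h,r)).round()) for h,r in ((0,.024),(.095,.029))],True,(0,255,255),1)
s=imaging.read_camera('side'); n=model('side')
cv2.polylines(s,[np.int32(proj(n,circ(.497,-.038,.05,r)).round()) for r in (.0395,.0305)],True,(0,0,255),1)
cv2.polylines(s,[np.int32(cuphull(n,p[0],p[1],p[2]-.055).round())],True,(0,255,255),1)
cv2.imwrite('pics/c2.png',np.hstack([cv2.resize(im,(400,300)),cv2.resize(s[100:220,210:370],(400,300))]))
t_=imaging.read_camera('top'); cv2.imwrite('pics/t2.png',t_)
"
```

```text
time: 4.72 ee_pos: [0.4946, -0.0067, 0.1464] tool_rot: [0.138, -0.693, 0.694, -0.138] force: [0.7, 0.3, -0.8] gripper_width: 0.0582 time: 5.35 ee_pos: [0.4966, -0.0357, 0.1457] tool_rot: [-0.139, 0.694, -0.693, 0.138] force: [0.0, 0.1, -1.9] gripper_width: 0.0582 t 5.35 at [ 0.4966 -0.0357  0.1457] F [ 0.   0.1 -1.9] w 0.0582 shift to target (tool): [0.0006 0.0307 0.0023]
```

View pics/c2.png

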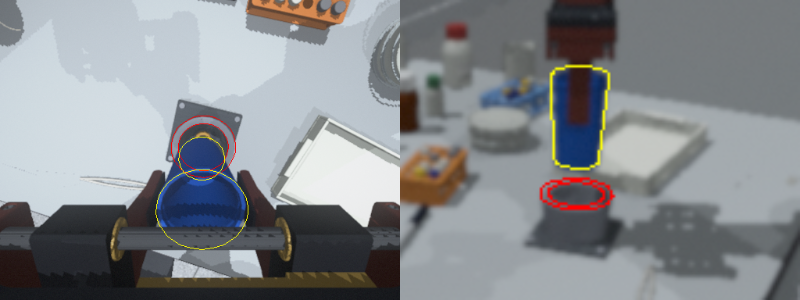

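The held cup matches its predicted outline, and the holder is right below it. I'll refine the holder's xy using unoccluded pictures from three cameras.

Run:
```python
from h import *
# wrist pose from w2 shot: rebuild from hand-eye
p,r,s=pose(); m=model("wrist"); T=np.eye(4); T[:3,:3]=r.as_matrix(); T[:3,3]=p
he=m["world_to_cam"]@T
T2=T.copy(); T2[:3,3]=[.4728,.2023,.2021]; mw=dict(m,world_to_cam=he@np.linalg.inv(T2))
def E(im):
    g=cv2.GaussianBlur(cv2.cvtColor(im,cv2.COLOR_BGR2GRAY).astype(np.float32),(0,0),.8)
    return np.hypot(cv2.Sobel(g,cv2.CV_32F,1,0),cv2.Sobel(g,cv2.CV_32F,0,1))
def samp(e,uv): return cv2.remap(e,uv[:,:1].astype(np.float32),uv[:,1:].astype(np.float32),cv2.INTER_LINEAR).mean()
def sq(x,y,a,z=.006):
    c=rect(x,y,a,.092,.092,z); return np.vstack([np.linspace(c[i],c[(i+1)%4],25) for i in range(4)])
for n,f,mm in(("top","pics/top0.png",model("top")),("side","pics/side0.png",model("side")),("wrist","pics/w2.png",mw)):
    e=E(cv2.imread(f))
    G=[(sum(samp(e,proj(mm,circ(x,y,.05,rr))) for rr in(.0395,.0305)),x,y) for x in np.arange(.485,.511,.001) for y in np.arange(-.055,-.02,.001)]
    S=[(samp(e,proj(mm,sq(x,y,a))),x,y,a) for x in np.arange(.485,.511,.001) for y in np.arange(-.055,-.02,.001) for a in np.arange(.1,.26,.02)]
    print(n,np.round(max(G),4),np.round(max(S),4))
```

```text
top [ 1.808283e+02  4.970000e-01 -4.000000e-02] [ 1.15037e+02  4.97000e-01 -4.00000e-02  1.40000e-01]
side [ 1.645183e+02  4.920000e-01 -2.600000e-02] [ 1.457679e+02  4.930000e-01 -3.000000e-02  2.000000e-01]
wrist [ 2.868784e+02  4.950000e-01 -3.900000e-02] [ 1.828091e+02  4.950000e-01 -3.700000e-02  1.400000e-01]
```

Top and wrist views agree on (0.496,-0.039). I'll lower in two steps and watch the force.

```bash
python3 -m creep '[0.0015,0.015,0.0024,0,0,0,255, 0.0015,0.033,0.0024,0,0,0,255, 0.0015,0.045,0.0024,0,0,0,255, 0.0015,0.056,0.0024,0,0,0,255, 0.0015,0.065,0.0024,0,0,0,255]' | tr '\n' ' '
python3 -m creep '[0,0.002,0,0,0,0,255, 0,0.004,0,0,0,0,255, 0,0.006,0,0,0,0,255, 0,0.008,0,0,0,0,255, 0,0.008,0,0,0,0,255]' | tr '\n' ' '
python3 -c "
from h import *
go(.496,-.0385,.061)"
```

```text
time: 6.12 ee_pos: [0.4963, -0.0394, 0.0799] tool_rot: [-0.138, 0.694, -0.693, 0.138] force: [0.6, -0.5, -1.6] gripper_width: 0.0581 time: 6.75 ee_pos: [0.4963, -0.0393, 0.0727] tool_rot: [-0.138, 0.694, -0.693, 0.138] force: [0.4, 0.3, -1.0] gripper_width: 0.0581 t 6.75 at [ 0.4963 -0.0393  0.0727] F [ 0.4  0.3 -1. ] w 0.0581 shift to target (tool): [-0.      0.0117 -0.0009]
```

```bash
python3 -m creep '[0,0.001,0,0,0,0,255, 0,0.002,0,0,0,0,255, 0,0.003,0,0,0,0,255, 0,0.004,0,0,0,0,255, 0,0.004,0,0,0,0,255]' | tr '\n' ' '
python3 -c "
from h import *
go(.496,-.0385,.061)"
```

```text
time: 7.38 ee_pos: [0.4963, -0.0393, 0.0686] tool_rot: [-0.138, 0.694, -0.693, 0.138] force: [-0.1, 0.1, 0.1] gripper_width: 0.0579 t 7.38 at [ 0.4963 -0.0393  0.0686] F [-0.1  0.1  0.1] w 0.0579 shift to target (tool): [-0.0001  0.0076 -0.0009]
```

```bash
python3 -m creep '[0,0.001,0,0,0,0,255, 0,0.002,0,0,0,0,255, 0,0.003,0,0,0,0,255, 0,0.003,0,0,0,0,255, 0,0.003,0,0,0,0,255]' | tr '\n' ' '
python3 -c "
from h import *
go(.496,-.0385,.061)"
```

```text
time: 8.0 ee_pos: [0.4964, -0.0394, 0.0657] tool_rot: [-0.138, 0.694, -0.693, 0.138] force: [-0.6, 0.2, -0.5] gripper_width: 0.0583 t 8.0 at [ 0.4964 -0.0394  0.0657] F [-0.6  0.2 -0.5] w 0.0583 shift to target (tool): [ 0.      0.0047 -0.0009]
```

```bash
python3 -m creep '[0,0.001,0,0,0,0,255, 0,0.002,0,0,0,0,255, 0,0.003,0,0,0,0,255, 0,0.004,0,0,0,0,255, 0,0.004,0,0,0,0,255]' | tr '\n' ' '
python3 -c "
from h import *
go(.496,-.0385,.061); a=imaging.read_camera('side')[100:220,210:370]; go(.496,-.0385,.061)
m=model('side'); b=a.copy()
for z,c in((.006,(0,255,0)),(.016,(0,0,255))): cv2.polylines(b,[np.int32((proj(m,circ(.496,-.039,z+.095,.029))-[210,100]).round())],True,c,1)
cv2.imwrite('pics/c3.png',np.hstack([cv2.resize(q,(400,300)) for q in(a,b)]))"
```

```text
time: 8.62 ee_pos: [0.4968, -0.0393, 0.0622] tool_rot: [0.138, -0.694, 0.694, -0.138] force: [-0.5, 0.4, 6.7] gripper_width: 0.0585 t 8.62 at [ 0.4968 -0.0393  0.0622] F [-0.5  0.4  6.7] w 0.0585 shift to target (tool): [ 0.0004  0.0012 -0.001 ]
t 8.68 at [ 0.4968 -0.0393  0.0622] F [-1.1  0.7  6.2] w 0.058 shift to target (tool): [ 0.0005  0.0012 -0.001 ]
```

View pics/c3.png

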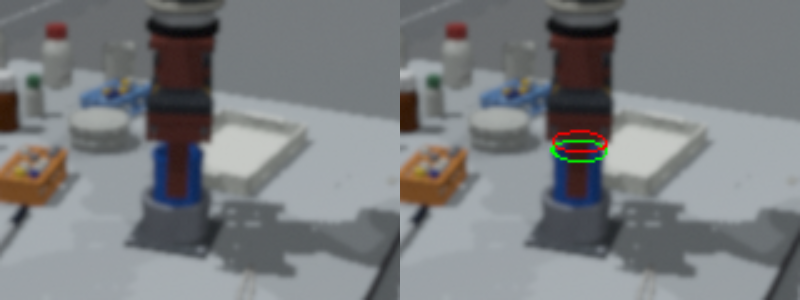

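Contact came only at TCP z = 0.062, which puts the cup's bottom at about 6 mm, and the rim sits at the green "home" level. So cup C looks like the right one. I'll release, rise and check.

```bash
python3 -m creep '[0,0,0,0,0,0,120, 0,0,0,0,0,0,40, 0,0,0,0,0,0,0, 0,0,0,0,0,0,0, 0,0,0,0,0,0,0]' | tr '\n' ' '
python3 -m creep '[0,-0.02,0,0,0,0,0, 0,-0.06,0,0,0,0,0, 0,-0.1,0,0,0,0,0, 0,-0.13,0,0,0,0,0, 0,-0.135,0,0,0,0,0]' | tr '\n' ' '
python3 -c "
from h import *
go(.582,.275,.2); s=imaging.read_camera('side'); m=model('side'); cv2.imwrite('pics/s3.png',s)
w=imaging.read_camera('wrist'); n=model('wrist'); cv2.imwrite('pics/w5.png',w)
for z in (.006,.011,.016): 
    print(z,fitcup(m,s,(.496,-.039),z)[0].round(4),fitcup(n,w,(.496,-.039),z,smin=120,bd=90)[0].round(4))
def ov(im,m,z): 
    b=im.copy(); cv2.polylines(b,[np.int32(proj(m,circ(.4965,-.0393,z+h,r)).round()) for h,r in((.095,.029),(.092,.026))],True,(0,255,0),1); return b
w6=ov(w,n,.006)[130:280,160:360]; w16=ov(w,n,.016)[130:280,160:360]
s6=ov(s,m,.006)[120:210,250:370]; s16=ov(s,m,.016)[120:210,250:370]
f=lambda q:cv2.resize(q,(400,300)); cv2.imwrite('pics/c4.png',np.vstack([np.hstack([f(w6),f(w16)]),np.hstack([f(s6),f(s16)])]))"
```

```text
time: 9.3 ee_pos: [0.4963, -0.0394, 0.0616] tool_rot: [-0.138, 0.694, -0.693, 0.138] force: [-0.6, 0.7, 0.1] gripper_width: 0.0876 time: 9.93 ee_pos: [0.4978, -0.0397, 0.1986] tool_rot: [0.137, -0.693, 0.694, -0.139] force: [0.2, -0.1, 0.9] gripper_width: 0.088 t 9.93 at [ 0.4978 -0.0397  0.1986] F [ 0.2 -0.1  0.9] w 0.088 shift to target (tool): [-0.1983 -0.0014 -0.2585]
0.006 [ 0.5123 -0.0768] [ 0.4959 -0.0379]
0.011 [ 0.5115 -0.0748] [ 0.4973 -0.0369]
0.016 [ 0.512  -0.0741] [ 0.4999 -0.0363]
```

View pics/c4.png

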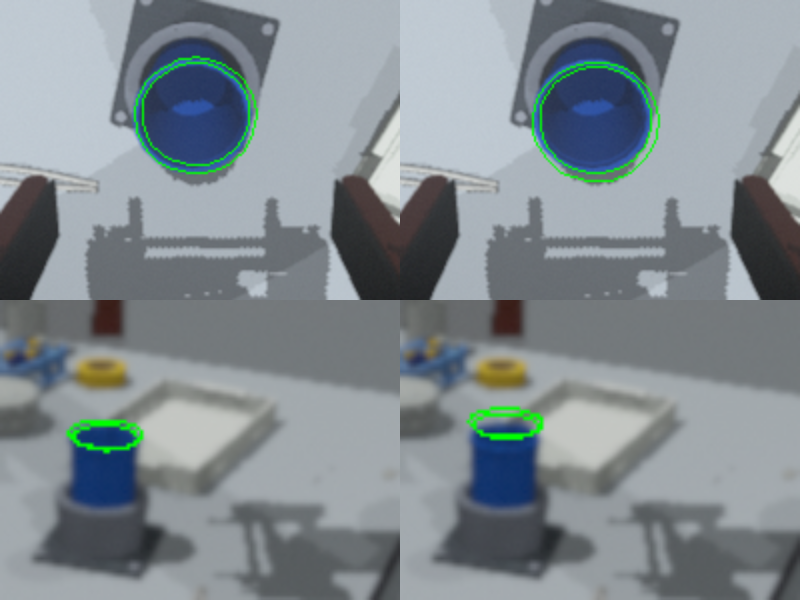

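The released cup sits at the z = 6 mm overlay in both views, upright and centred, so C is nested. Now cup A at (0.582,0.275).

```bash
python3 -m creep '[-0.015,0,-0.02,0,0,0,0, -0.05,0,-0.065,0,0,0,0, -0.085,0,-0.11,0,0,0,0, -0.12,0,-0.155,0,0,0,0, -0.155,0,-0.2,0,0,0,0]' | tr '\n' ' '
python3 -m creep '[-0.03,0,-0.04,0,0,0,0, -0.043,0,-0.0585,0,0,0,0, -0.043,0,-0.0585,0,0,0,0, -0.043,0,-0.0585,0,0,0,0, -0.043,0,-0.0585,0,0,0,0]' | tr '\n' ' '
python3 -c "
from h import *
m=model('wrist'); im=imaging.read_camera('wrist'); print(fitcup(m,im,(.582,.275),smin=120,bd=70),fitcup(m,im,(.472,.343),smin=120,bd=70)); go(.582,.275,.05)"
```

```text
time: 10.65 ee_pos: [0.5622, 0.2062, 0.1944] tool_rot: [0.139, -0.693, 0.694, -0.137] force: [1.0, -0.6, 0.4] gripper_width: 0.0878 time: 11.28 ee_pos: [0.5801, 0.2735, 0.1967] tool_rot: [0.138, -0.693, 0.694, -0.137] force: [-0.5, 0.3, 0.1] gripper_width: 0.0883 (array([0.58233159, 0.2758759 ]), np.float64(0.1279202812623701)) (array([0.47267853, 0.34256977]), np.float64(0.7620231785104705))
t 11.32 at [0.5802 0.2737 0.1968] F [-1.  -0.8  0.4] w 0.0881 shift to target (tool): [-0.0022  0.1468 -0.0006]
```

```bash
python3 -m creep '[-0.0022,0.035,-0.0008,0,0,0,0, -0.0022,0.075,-0.0008,0,0,0,0, -0.0022,0.11,-0.0008,0,0,0,0, -0.0022,0.135,-0.0008,0,0,0,0, -0.0022,0.147,-0.0008,0,0,0,0]' 20 | tr '\n' ' '
python3 -m creep '[0,0,0,0,0,0,110, 0,0,0,0,0,0,180, 0,0,0,0,0,0,255, 0,0,0,0,0,0,255, 0,0,0,0,0,0,255]' 20| tr '\n' ' '
python3 -m creep '[0,-0.01,0,0,0,0,255, 0,-0.045,0,0,0,0,255, 0,-0.085,0,0,0,0,255, 0,-0.125,0,0,0,0,255, 0,-0.15,0,0,0,0,255]' 20| tr '\n' ' '
python3 -c "
from h import *
go(.512,-.3255,.2)"
```

```text
time: 11.95 ee_pos: [0.5813, 0.2756, 0.0485] tool_rot: [0.138, -0.693, 0.694, -0.137] force: [-0.1, -0.6, -0.7] gripper_width: 0.0878 time: 12.58 ee_pos: [0.5828, 0.2771, 0.0506] tool_rot: [-0.137, 0.694, -0.693, 0.139] force: [0.1, -0.6, 4.5] gripper_width: 0.0596 time: 13.2 ee_pos: [0.5824, 0.2771, 0.2023] tool_rot: [-0.137, 0.694, -0.693, 0.139] force: [0.0, 0.1, -1.2] gripper_width: 0.0592 t 13.2 at [0.5824 0.2771 0.2023] F [ 0.   0.1 -1.2] w 0.0592 shift to target (tool): [0.2958 0.0016 0.5297]
```

```bash
python3 -m creep '[0.008,0,0.014,0,0,0,255, 0.03,0,0.054,0,0,0,255, 0.056,0,0.1,0,0,0,255, 0.082,0,0.147,0,0,0,255, 0.11,0,0.197,0,0,0,255]' | tr '\n' ' '
python3 -m creep '[0.027,0,0.048,0,0,0,255, 0.054,0,0.097,0,0,0,255, 0.08,0,0.143,0,0,0,255, 0.107,0,0.192,0,0,0,255, 0.134,0,0.24,0,0,0,255]' | tr '\n' ' '
python3 -m creep '[0.022,0,0.04,0,0,0,255, 0.04,0.01,0.072,0,0,0,255, 0.05,0.03,0.09,0,0,0,255, 0.052,0.06,0.093,0,0,0,255, 0.052,0.085,0.093,0,0,0,255]' | tr '\n' ' '
python3 -c "
from h import *
go(.512,-.3255,.055)"
```

```text
time: 13.82 ee_pos: [0.5537, 0.0504, 0.1979] tool_rot: [-0.139, 0.694, -0.693, 0.137] force: [0.2, -1.4, -1.1] gripper_width: 0.0593 time: 14.45 ee_pos: [0.5215, -0.222, 0.1979] tool_rot: [-0.139, 0.694, -0.693, 0.137] force: [0.7, 0.2, -1.8] gripper_width: 0.0591 time: 15.08 ee_pos: [0.5095, -0.3252, 0.1115] tool_rot: [-0.139, 0.695, -0.692, 0.137] force: [0.1, 0.5, -1.6] gripper_width: 0.0593 t 15.07 at [ 0.5095 -0.3252  0.1115] F [ 0.1  0.5 -1.6] w 0.0593 shift to target (tool): [-0.0023  0.0565  0.0014]
```

```bash
python3 -m creep '[-0.0023,0.015,0.0014,0,0,0,255, -0.0023,0.035,0.0014,0,0,0,255, -0.0023,0.05,0.0014,0,0,0,255, -0.0023,0.055,0.0014,0,0,0,255, -0.0023,0.057,0.0014,0,0,0,255]' | tr '\n' ' '
python3 -m creep '[0,0,0,0,0,0,255, 0,0,0,0,0,0,120, 0,0,0,0,0,0,60, 0,0,0,0,0,0,0, 0,0,0,0,0,0,0]' | tr '\n' ' '
python3 -m creep '[0,-0.015,0,0,0,0,0, 0,-0.05,0,0,0,0,0, 0,-0.09,0,0,0,0,0, 0,-0.13,0,0,0,0,0, 0,-0.145,0,0,0,0,0]' | tr '\n' ' '
python3 -c "
from h import *
go(.472,.3425,.2); m=model('wrist'); im=imaging.read_camera('wrist'); print(fitcup(m,im,(.512,-.325),.004,smin=120,bd=70)); go(.472,.3425,.2)
cv2.polylines(im,[np.int32(cuphull(m,.512,-.3255,.004).round())],True,(0,255,0),1); cv2.imwrite('pics/w6.png',im)"
```

```text
time: 15.7 ee_pos: [0.5142, -0.3265, 0.0576] tool_rot: [-0.138, 0.694, -0.693, 0.138] force: [0.1, 0.2, -0.7] gripper_width: 0.0596 time: 16.32 ee_pos: [0.5142, -0.3266, 0.0578] tool_rot: [0.138, -0.693, 0.694, -0.138] force: [-0.6, 0.2, -0.7] gripper_width: 0.0833 time: 16.95 ee_pos: [0.5154, -0.3275, 0.2062] tool_rot: [0.137, -0.692, 0.695, -0.139] force: [0.5, -1.2, -0.6] gripper_width: 0.0881 t 16.95 at [ 0.5154 -0.3275  0.2062] F [ 0.5 -1.2 -0.6] w 0.0881 shift to target (tool): [-0.2163  0.0038 -0.6357]
(array([ 0.51381233, -0.32803597]), np.float64(0.44468020612307957))
t 17.0 at [ 0.5156 -0.3277  0.2067] F [ 0.3 -0.3  0.9] w 0.0878 shift to target (tool): [-0.2162  0.0041 -0.6359]
```

View pics/w6.png

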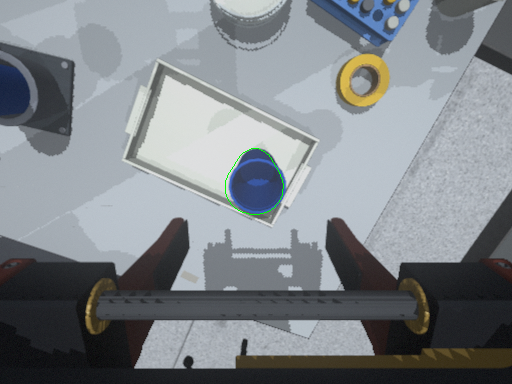

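Cup A stands upright in the far half of the tray, matching its overlay. Now cup B.

```bash
python3 -m creep '[-0.007,0,-0.02,0,0,0,0, -0.024,0,-0.07,0,0,0,0, -0.043,0,-0.126,0,0,0,0, -0.062,0,-0.182,0,0,0,0, -0.081,0,-0.238,0,0,0,0]' | tr '\n' ' '
python3 -m creep '[-0.019,0,-0.056,0,0,0,0, -0.038,0,-0.112,0,0,0,0, -0.057,0,-0.168,0,0,0,0, -0.076,0,-0.224,0,0,0,0, -0.095,0,-0.28,0,0,0,0]' | tr '\n' ' '
python3 -m creep '[-0.017,0,-0.05,0,0,0,0, -0.032,0.002,-0.095,0,0,0,0, -0.04,0.004,-0.118,0,0,0,0, -0.04,0.004,-0.118,0,0,0,0, -0.04,0.004,-0.118,0,0,0,0]' | tr '\n' ' '
python3 -c "
from h import *
m=model('wrist'); im=imaging.read_camera('wrist'); print(fitcup(m,im,(.472,.343),smin=120,bd=70)); go(.472,.3425,.05)"
```

```text
time: 17.62 ee_pos: [0.4953, -0.0723, 0.2006] tool_rot: [-0.139, 0.694, -0.693, 0.137] force: [0.5, -0.3, 0.2] gripper_width: 0.0878 time: 18.25 ee_pos: [0.4753, 0.2215, 0.2006] tool_rot: [0.14, -0.693, 0.694, -0.137] force: [0.7, 0.1, -0.1] gripper_width: 0.0876 time: 18.88 ee_pos: [0.4686, 0.3428, 0.1973] tool_rot: [0.139, -0.693, 0.694, -0.137] force: [0.2, 0.3, 0.8] gripper_width: 0.0878 (array([0.47113889, 0.34319439]), np.float64(0.16258686533527067))
t 18.93 at [0.4691 0.3426 0.1977] F [ 0.2 -0.1 -0.8] w 0.0881 shift to target (tool): [-0.003   0.1477  0.0011]
```

```bash
python3 -m creep '[-0.0025,0.035,0.0005,0,0,0,0, -0.0025,0.075,0.0005,0,0,0,0, -0.0025,0.11,0.0005,0,0,0,0, -0.0025,0.135,0.0005,0,0,0,0, -0.0025,0.147,0.0005,0,0,0,0]' 20 | tr '\n' ' '
python3 -m creep '[0,0,0,0,0,0,110, 0,0,0,0,0,0,180, 0,0,0,0,0,0,255, 0,0,0,0,0,0,255, 0,0,0,0,0,0,255]' 20| tr '\n' ' '
python3 -m creep '[0,-0.01,0,0,0,0,255, 0,-0.045,0,0,0,0,255, 0,-0.085,0,0,0,0,255, 0,-0.125,0,0,0,0,255, 0,-0.15,0,0,0,0,255]' 20| tr '\n' ' '
python3 -c "
from h import *
go(.52,-.223,.2)"
```

```text
time: 19.55 ee_pos: [0.4719, 0.3426, 0.0504] tool_rot: [0.138, -0.693, 0.694, -0.137] force: [0.2, 0.4, 0.5] gripper_width: 0.0875 time: 20.18 ee_pos: [0.4734, 0.3446, 0.0525] tool_rot: [-0.137, 0.694, -0.693, 0.139] force: [0.1, -0.3, 3.1] gripper_width: 0.057 time: 20.8 ee_pos: [0.4732, 0.3445, 0.2043] tool_rot: [-0.137, 0.694, -0.693, 0.139] force: [-0.6, 0.7, -0.6] gripper_width: 0.057 t 20.8 at [0.4732 0.3445 0.2043] F [-0.6  0.7 -0.6] w 0.057 shift to target (tool): [0.174  0.0037 0.5422]
```

```bash
python3 -m creep '[0.005,0,0.015,0,0,0,255, 0.018,0,0.056,0,0,0,255, 0.034,0,0.106,0,0,0,255, 0.05,0,0.156,0,0,0,255, 0.066,0,0.206,0,0,0,255]' | tr '\n' ' '
python3 -m creep '[0.016,0,0.05,0,0,0,255, 0.032,0,0.1,0,0,0,255, 0.048,0,0.15,0,0,0,255, 0.063,0,0.196,0,0,0,255, 0.077,0,0.24,0,0,0,255]' | tr '\n' ' '
python3 -m creep '[0.013,0,0.042,0,0,0,255, 0.024,0.01,0.075,0,0,0,255, 0.03,0.03,0.092,0,0,0,255, 0.031,0.06,0.096,0,0,0,255, 0.031,0.085,0.096,0,0,0,255]' | tr '\n' ' '
python3 -c "
from h import *
go(.52,-.223,.0565)"
```

```text
time: 21.42 ee_pos: [0.489, 0.126, 0.2001] tool_rot: [0.139, -0.693, 0.694, -0.137] force: [0.1, 0.0, -0.4] gripper_width: 0.0564 time: 22.05 ee_pos: [0.5093, -0.1245, 0.2001] tool_rot: [-0.139, 0.694, -0.693, 0.137] force: [0.3, 0.1, 0.1] gripper_width: 0.0567 time: 22.68 ee_pos: [0.5171, -0.2235, 0.1141] tool_rot: [-0.139, 0.694, -0.693, 0.137] force: [-0.1, -0.0, 0.0] gripper_width: 0.0568 t 22.68 at [ 0.5171 -0.2235  0.1141] F [-0.1 -0.   0. ] w 0.0568 shift to target (tool): [-0.003   0.0576  0.0008]
```

```bash
python3 -m creep '[-0.002,0.015,0,0,0,0,255, -0.002,0.035,0,0,0,0,255, -0.002,0.05,0,0,0,0,255, -0.002,0.056,0,0,0,0,255, -0.002,0.059,0,0,0,0,255]' | tr '\n' ' '
python3 -m creep '[0,0,0,0,0,0,255, 0,0,0,0,0,0,120, 0,0,0,0,0,0,60, 0,0,0,0,0,0,0, 0,0,0,0,0,0,0]' | tr '\n' ' '
python3 -m creep '[0,-0.015,0,0,0,0,0, 0,-0.05,0,0,0,0,0, 0,-0.09,0,0,0,0,0, 0,-0.13,0,0,0,0,0, 0,-0.17,0,0,0,0,0]' | tr '\n' ' '
python3 -m creep '[0.03,0,0,0,0,0,0, 0.06,-0.02,0.02,0,0,0,0, 0.1,-0.04,0.02,0,0,0,0, 0.1,-0.04,0.02,0,0,0,0, 0.1,-0.04,0.02,0,0,0,0]' | tr '\n' ' '
python3 -c "
from h import *
go(.5,0,.2); 
for n in('top','side','wrist'):
    m=model(n); im=imaging.read_camera(n); cv2.imwrite(f'pics/end_{n}.png',im)
    o=im.copy(); cv2.polylines(o,[np.int32(cuphull(m,*c).round()) for c in((.513,-.3265,.004),(.519,-.2235,.004),(.4963,-.0393,.006))],True,(0,255,0),1)
    print(n,[fitcup(m,im,c[:2],c[2],smin=100,bd=60)[0].round(4).tolist() for c in((.513,-.3265,.004),(.519,-.2235,.004))])
    globals()[n]=o
f=lambda q:cv2.resize(q,(400,300))
cv2.imwrite('pics/end.png',np.vstack([np.hstack([f(top[140:230,255:395]),f(side[80:230,220:420])]),np.hstack([f(wrist),f(cv2.imread('pics/end_top.png')[100:280,130:370])])]))"
```

```text
time: 23.3 ee_pos: [0.5213, -0.2224, 0.0575] tool_rot: [-0.138, 0.694, -0.693, 0.138] force: [0.0, 0.1, -0.5] gripper_width: 0.0567 time: 23.92 ee_pos: [0.5214, -0.2224, 0.0578] tool_rot: [0.138, -0.693, 0.694, -0.138] force: [-0.5, 0.3, -0.1] gripper_width: 0.0833 time: 24.55 ee_pos: [0.5212, -0.2223, 0.2301] tool_rot: [0.138, -0.693, 0.694, -0.138] force: [0.7, 0.7, -0.2] gripper_width: 0.0877 time: 25.18 ee_pos: [0.4368, -0.2789, 0.2681] tool_rot: [0.137, -0.693, 0.694, -0.138] force: [0.2, -0.0, -0.9] gripper_width: 0.0874 t 25.18 at [ 0.4368 -0.2789  0.2681] F [ 0.2 -0.  -0.9] w 0.0874 shift to target (tool): [-0.1649  0.0682 -0.2337]
top [[0.5147, -0.3296], [0.5185, -0.225]]
side [[0.5179, -0.3255], [0.5241, -0.2402]]
wrist [[0.5132, -0.3274], [0.5184, -0.2242]]
```

View pics/end.png

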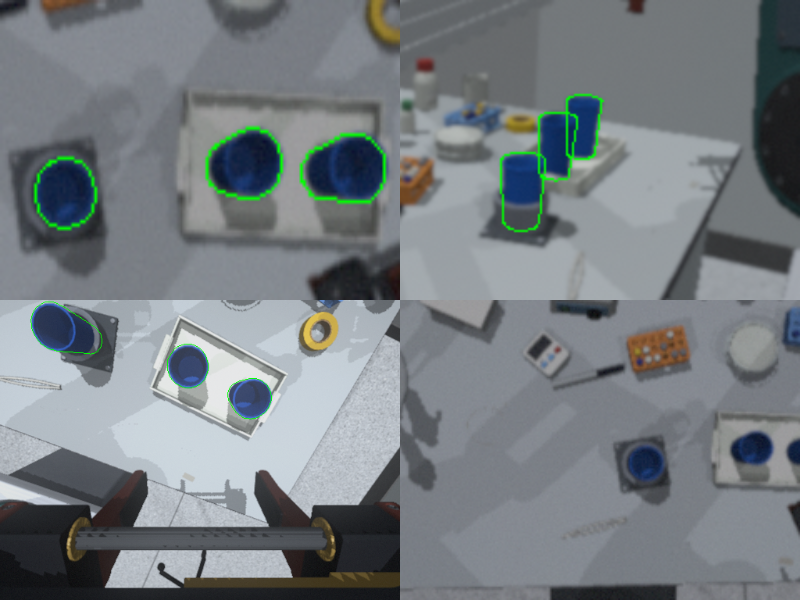

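```bash
python3 -c "
from bench import sign_off
print(sign_off())"
```

```text
the job is handed in; nothing more can be done
None
```

The job is done and handed in at about 25 s of robot time, against the 67 s limit. The first cup I tried was the right one. It was cup C in my labelling, the one nearest the holder.

- **Nested cup:** Lowering cup C met firm contact (about 6.7 N) only with its underside about 6 mm above the table. After release, its rim matched the fully-home overlay in both the side and wrist views, upright and centred. I did not try the other two cups in the holder.
- **Tray cups:** I set cups A and B in the white tray, about 51 mm either side of its centre. Both look upright on the floor. Each dropped the last 1 to 3 mm on release.
- **Last checks:** The final pictures match the expected outlines for all three cups. The gripper is clear of everything. The timer, marker and tweezers look unmoved by eye; I did not measure them.
- **Disagreements:**
  - The side camera's automatic fits for the holder and for cup B in the tray were about 10 to 15 mm off the other cameras. The cause was probably low resolution and overlapping cups. I used the top and wrist views, which agreed to about 2 mm.
  - The finger opening read 57 to 59 mm, wider than the 55 mm cup wall, so the pads were probably gripping at the rim bead. Nothing slipped.

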